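Close a milk can: seat the round-bottomed lid and swing the bail over it

ROBOT

A 7-joint arm with a two-finger parallel gripper is mounted at the origin on the work surface. World frame = base frame: x ahead of the robot, y to its left, z up, the work surface at z = 0. Lengths are in m, angles in rad, forces in N, time in s.
With the tool pointing down it reaches from about 0.35 to 0.9 m from the base axis. Payload 8.1 kg.
Tool frame: the origin (TCP) lies at the centre of the arm's flange, where the gripper is bolted on; the fingertips stand 178 mm ahead of it and the grasp point (between the pads) lies 159 mm ahead of it; z points along the fingers, y is the direction in which the jaws open and shut (so a half turn about z gives the same grasp; the last joint's range is limited). The gripper opens to 92 mm and grips with 3 to 60 N. Pads are 19 mm wide; open, the fingers measure 130 mm over their backs; the gripper's body (75 mm by 190 mm) begins 47 mm behind the grasp point.
Start: joints at [1.031, 0.434, 0.025, 1.573, -0.012, 1.134, -0.075], TCP at [0.264, -0.566, 0.405] pointing down, gripper open.
Joint ranges: [-2.62, 2.62], [-0.44, 2.09], [-1.27, 1.32], [0.08, 2.57], [-1.32, 4.46], [0.12, 2], [-2.74, 2.74]. Speed limits (rad/s): [2.22, 2.22, 3.01, 3.01, 3.14, 3.14, 3.14].

INTERFACE

Orientations are given as a rotation vector (axis times angle).
In Python, from cell import arm gives the robot as it stands. The module is installed in compiled form; this text tells all that it offers.
- The arm moves only by the tool move_arm, never from a script. Its argument "steps" is a list of rows, each a list of 4 numbers: the shift along the tool's x, y, z in mm, then the turn about the tool's z in rad. In form: [[x, y, z, twist], ...]. A call has 1 to 20 rows; each row is the pose to reach, as a shift and turn from the pose commanded when the call began, along the tool's axes at that moment; what a row does not reach only later rows make up. A row lasts 1/8 s, in which the tool goes at most 62.5 mm and 10.7 degrees, less where a joint would pass 70% of its speed; a pose out of reach is approached as far as the arm can. A call with a gripper value outside its range is refused whole. "grip" is the finger opening in mm, from 0 to 91.8, set as the call begins (left out, the last holds). The fingers move at their own pace and stop on an object; "grip_force" is the grip in N (left out, the last holds). Time passes only in rows, so rows that repeat a pose let the fingers close. It gives the time, the measured TCP pose, the force and the opening at its end, in the units of the state.
- arm.observe(): the state, without advancing time (a new reading comes with each control period).
- arm.get_image(name): name is "scene" or "top" or "wrist"; returns the picture (384x512x3 uint8, red, green, blue); there is no depth.
- arm.camera_info(name): a dict with "mtx" (3x3 intrinsics, pixels), "pose" (4x4, takes a point from camera to world coordinates); the wrist camera has in their place "T_tool_cam" (4x4, takes a point from camera to tool coordinates, whose origin is the TCP and whose axes are the flange's). Camera axes: x right, y down, z forward; pixel columns grow to the right and rows downward; lengths in m; the calibration is good to about 2 mm. The wrist camera is an equidistant fisheye: a pixel r from the principal point sees the ray r / f radians off the axis. A picture is of the moment at which its call begins: read the wrist's pose just before it. camera_info takes no time and is no camera call.
- arm.sign_off(): hands the job in, once; it reports no verdict.
The state is a dict: "clock": time; "joints": joint angles; "dq": joint speeds; "joint_efforts": joint torques, N m; "position": TCP position; "ee_rot": TCP orientation; "force": force on the tool from outside, world axes, zero at the start; "ft_torque": the same for the moment, N m; "width": opening from 0.0 (shut) to 1.0 (fully open).
Only numpy, scipy, OpenCV 4.12 (cv2) and the standard library are available. Lean on these libraries where they do the work, as an engineer would, in place of code of your own. Each camera call takes 0.05 s, during which the arm holds its last target.

TASK

Close the steel milk can for dispatch: pick up the lid, lower it into the can's flared mouth (do not drop it) so that it centres itself and sits level and fully home. Then swing the orange-sleeved bail up and over to its stop, so that it stands upright across the lid's knob. Leave the can standing where it is, and leave the orange-and-steel teat cup, the small carton and the tape roll alone.

Things in the scene. Friction and masses are not known exactly. Their poses are not given: they have to be found in the camera images.
- can: Loose stainless milk can upright on the bench, about 2 kg, 150 mm diameter, 205 mm high, black rubber foot band. Origin: centre of its underside, z up. Over about 6 N sideways near the top tips it. Wire bail on two ears at y = +-80 mm, z = 150 mm; at the start it leans towards the can's +x side.
- can_rim (a point): Centre of the can's mouth at the rim, 205 mm above its underside. The mouth is a 45-degree cone inside: inner radius 68 mm at the rim, 51 mm at 17 mm below it; rim's outer radius 72 mm.
- can_seat (a point): Point on the can's axis, 178.3 mm above its underside: where the lid's origin lies (within about 1 mm) when the lid is fully home.
- lid: Loose round stainless lid, about 0.35 kg, 144 mm diameter, 74 mm high, standing on its foot on the bench; its yaw does not matter. Origin: centre of its flat foot (64 mm diameter), z up. The convex underside is polished, part of a sphere of 85 mm radius, and rests in the can's cone at lid z = 19 mm (radius 60 mm). Flange of 72 mm radius at z = 30 to 34 mm; seated, it stands about 3 mm above the rim all round.
- lid_knob (a point): On the lid's axis, 60 mm above its foot: the upright cylindrical knob, 32 mm diameter, lid z = 41 to 74 mm, to be gripped from above across its sides. Below it the lid is a low dome, z = 41 mm at the knob, falling to 34 mm at the flange. Seated, the knob's top is 252 mm above the can's underside.
- bail (a joint): Angle (rad) of the can's bail, 8 mm wire, 192 mm wide: 0 = upright across the can, against its stop, its sleeve about 3 mm above the seated lid's knob (an unseated lid blocks it); 1.57 = level over the can's +x side. Starts at 1.12 to 1.36. Friction holds it wherever it is left; about 2 to 3 N at the bar moves it.
- bail_bar (a point): Middle of the bail's cross bar: orange sleeve, 16 mm diameter, 96 mm long, parallel to the can's y axis; pinch it across its diameter, some 34 mm off its middle so that the fingers pass beside the knob. It turns freely on its wire as the bail is led round, on a circle of 113.3 mm radius about point bail_pivot; upright it is on the can's axis, 263 mm above its underside.
- bail_pivot (a point): Middle of the bail's hinge line, on the can's axis 150 mm above its underside; the hinge line is parallel to the can's y axis.
- teat_cup: Bystander: teat cup standing upright, steel shell with orange rubber head and tube, 60 mm diameter, 165 mm high. Origin: centre of its underside.
- carton: Bystander: small closed cardboard carton, 120 x 85 x 60 mm high. Origin: centre of its underside.
- tape_roll: Bystander: roll of brown packing tape lying flat, 108 mm diameter, 48 mm high. Origin: centre of its underside.
Not all that is in view belongs to the job. Leave any turquoise or yellow look-alike of the lid alone.

How it is judged:
On the way, in this order (a step that is already met when the one before it is completed fails the run):
1. the lid sits level and fully home in the can's mouth (distance between lid and can_seat below 0.006 m and angle between the z axis of lid and the z axis of can, either way round below 0.07 rad), for 0.2 s.
2. then the bail is swung up across the knob (value of joint bail below 0.12 rad), for 0.2 s.
At the end, for the whole second after the job is handed in: The lid is home in the can's mouth (its origin within 6 mm of the seat point, its axis within 0.07 rad of the can's), the bail is within 0.12 rad of upright, the can stands upright (within 0.04 rad) within 60 mm of where it stood at the start, and lid and can are at rest (all of step 1 and value of joint bail below 0.12 rad and angle between can's own z axis and vertical below 0.04 rad and distance of can from where it was at the start of the episode below 0.06 m and linear speed of each of lid, can below 0.02 m/s); the robot touches nothing.
It fails at once if the lid is dropped (it falls free faster than 0.6 m/s, a drop of about 18 mm) (contact force between the fingers and lid below 0.05 N and linear speed of lid above 0.6 m/s).
It fails at once if the can is tipped by more than 0.25 rad or shoved more than 60 mm (angle between can's own z axis and vertical above 0.25 rad or distance of can from where it was at the start of the episode above 0.06 m).
It fails at once if the teat cup, the carton or the tape roll is moved more than 30 mm or the teat cup tipped over (distance of any of teat_cup, carton, tape_roll from where it was at the start of the episode above 0.03 m or angle between teat_cup's own z axis and vertical above 0.3 rad).
It also fails if it takes over 56 s, if anything falls off the work surface, if the arm or the gripper's body presses on something with over 40 N, if the wrist force passes 120 N, or if a joint passes its speed limit or range.

## Working session

There is one attempt and no reset: what is moved stays moved. The work goes in short steps, Python scripts to look and compute and a tool call to move; the robot and the scene stay as the last step left them, time stands still between calls to the robot, and variables do not carry over. Pictures are saved under pics/ and viewed, and the job is handed in when it is done.

Besides the shell and the picture viewer there is one more tool, called after ">>>" in YAML: its name, and indented under it one key for each argument. move_arm: Moves the arm, as the interface text tells. Its arguments: {"type":"object","properties":{"steps":{"type":"array"},"grip":{"type":"number"},"grip_force":{"type":"number"}},"required":["steps"]}

```bash
mkdir -p pics; python3 - <<'E'
from cell import arm
import cv2,numpy as np
s=arm.observe();print({k:np.round(v,3).tolist() for k,v in s.items()})
for n in("scene","top","wrist"):
    cv2.imwrite(f"pics/{n}0.png",arm.get_image(n)[:,:,::-1])
    print(n,{k:np.round(v,3).tolist() if not isinstance(v,str) else v for k,v in arm.camera_info(n).items()})
E
```

```text
{'clock': 0.0, 'joints': [1.031, 0.435, 0.025, 1.574, -0.012, 1.134, -0.075], 'dq': [0.0, 0.0, -0.001, 0.0, -0.001, -0.001, 0.0], 'joint_efforts': [0.001, -66.784, 0.985, -31.445, -0.061, 0.043, 0.0], 'position': [0.264, -0.566, 0.404], 'ee_rot': [-3.066, -0.68, 0.001], 'force': [1.241, 0.161, 0.922], 'ft_torque': [0.017, -0.033, 0.06], 'width': 0.996}
scene {'mtx': [[459.042, 0.0, 261.504], [0.0, 459.042, 181.866], [0.0, 0.0, 1.0]], 'pose': [[0.007, 0.664, -0.748, 1.697], [1.0, -0.007, 0.003, 0.019], [-0.003, -0.748, -0.664, 1.239], [0.0, 0.0, 0.0, 1.0]]}
top {'mtx': [[449.812, 0.0, 251.746], [0.0, 449.812, 191.557], [0.0, 0.0, 1.0]], 'pose': [[0.067, -0.973, 0.223, 0.266], [-0.998, -0.065, 0.018, 0.028], [-0.003, -0.223, -0.975, 1.396], [0.0, 0.0, 0.0, 1.0]]}
wrist {'mtx': [[297.319, 0.0, 254.036], [0.0, 297.319, 195.077], [0.0, 0.0, 1.0]], 'T_tool_cam': [[-0.0, -0.951, -0.309, 0.084], [1.0, 0.0, -0.001, 0.0], [0.001, -0.309, 0.951, 0.021], [0.0, 0.0, 0.0, 1.0]]}
```

View pics/scene0.png

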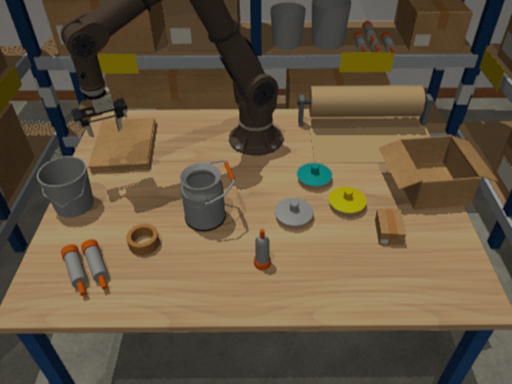

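View pics/top0.png

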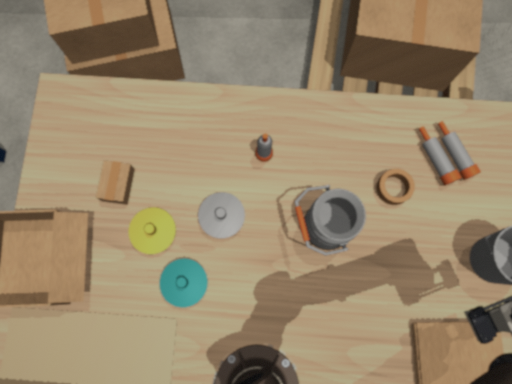

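View pics/wrist0.png

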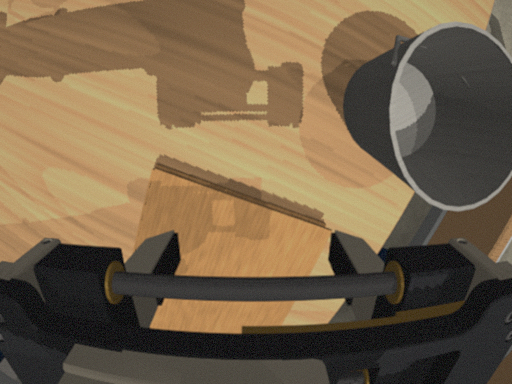

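Candidates for the lid: the steel one at scene (294,212) / top (221,215), turquoise at (315,175) / (183,282), and yellow at (348,201) / (152,231). I choose the steel one. For the can there is the steel can at scene (204,197) / top (335,218), and a dark bucket at (66,186) that I leave alone. Next I check close crops.

```bash
python3 - <<'E'
import cv2,numpy as np
s=cv2.imread('pics/scene0.png');t=cv2.imread('pics/top0.png')
def c(im,x,y,w,h,k):return cv2.resize(im[y:y+h,x:x+w],None,fx=k,fy=k,interpolation=cv2.INTER_CUBIC)
a=c(s,170,150,150,90,5);cv2.imwrite('pics/cs.png',a)
b=c(t,190,175,180,85,4);cv2.imwrite('pics/ct.png',b)
E
```

```text
(no output)
```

View pics/cs.png

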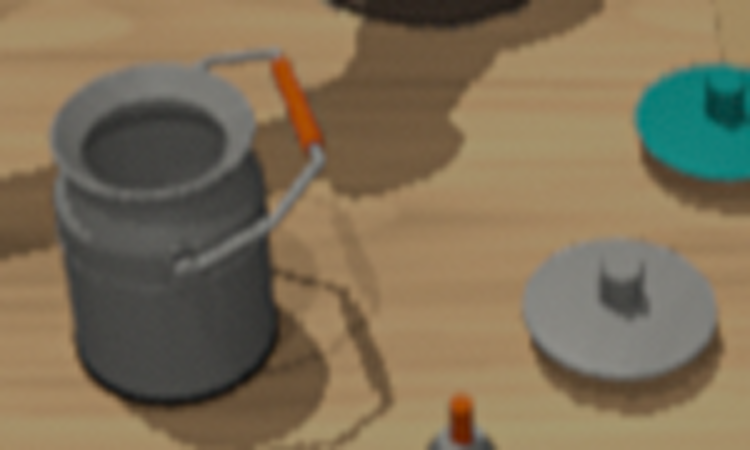

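View pics/ct.png

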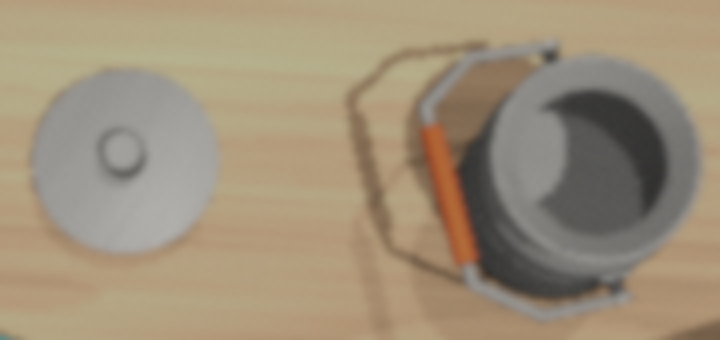

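```bash
cat > h.py <<'E'
import cv2,numpy as np
from cell import arm
def ray(n,px):
    i=arm.camera_info(n);K=np.array(i['mtx']);P=np.array(i['pose'])
    d=P[:3,:3]@np.linalg.solve(K,[px[0],px[1],1]);return P[:3,3],d/np.linalg.norm(d)
def plane(n,px,z):
    o,d=ray(n,px);return o+d*(z-o[2])/d[2]
def tri(a,b):
    (o,d),(p,e)=a,b
    A=np.stack([d,-e],1);t=np.linalg.lstsq(A,p-o,rcond=None)[0]
    q,r=o+t[0]*d,p+t[1]*e;return (q+r)/2,np.linalg.norm(q-r)
E
python3 - <<'E'
from h import *
S=cv2.imread('pics/scene0.png');T=cv2.imread('pics/top0.png')
out={}
for n,im in(('scene',S),('top',T)):
    h=cv2.cvtColor(im,cv2.COLOR_BGR2HSV)
    roi={'scene':{'lid':(268,192,322,234),'bar':(218,155,240,185)},'top':{'lid':(190,185,252,245),'bar':(290,198,315,248)}}[n]
    for k,(x0,y0,x1,y1) in roi.items():
        m=np.zeros(h.shape[:2],np.uint8);c=h[y0:y1,x0:x1]
        if k=='bar': mm=(c[...,1]>150)&((c[...,0]<14))
        else: mm=c[...,1]<45
        m[y0:y1,x0:x1]=mm*255
        cs,_=cv2.findContours(m,cv2.RETR_EXTERNAL,cv2.CHAIN_APPROX_NONE);c=max(cs,key=cv2.contourArea)
        if k=='lid': print(n,k,cv2.fitEllipse(c),cv2.contourArea(c)); out[n,k]=cv2.fitEllipse(c)[0]
        else: print(n,k,cv2.minAreaRect(c)); out[n,k]=cv2.minAreaRect(c)
print('flange tri',tri(ray('scene',out['scene','lid']),ray('top',out['top','lid'])))
print('flange plane', *[plane(n,out[n,'lid'],.034) for n in('scene','top')])
def f(c,o,k): return ((c[0]+.5)/k-.5+o[0],(c[1]+.5)/k-.5+o[1])
ks,kt=f((622,264),(170,150),5),f((123,153),(190,175),4)
print('knob',tri(ray('scene',ks),ray('top',kt)),plane('scene',ks,.074),plane('top',kt,.074))
rs,rt=f((153,132),(170,150),5),f((595,158),(190,175),4)
print('rim',tri(ray('scene',rs),ray('top',rt)),plane('scene',rs,.205),plane('top',rt,.205))
for a,b in(((278,60),(432,125)),((316,148),(466,264)),((297,104),(449,194))):
    print('bar',tri(ray('scene',f(a,(170,150),5)),ray('top',f(b,(190,175),4))))
print('bar c',tri(ray('scene',out['scene','bar'][0]),ray('top',out['top','bar'][0])))
E
```

```text
scene lid ((293.4776916503906, 211.46278381347656), (27.05061149597168, 37.899574279785156), 93.50886535644531) 804.0
scene bar ((228.96392822265625, 170.20619201660156), (18.16434097290039, 4.810319423675537), 68.96248626708984)
top lid ((221.1410369873047, 214.71694946289062), (45.303955078125, 46.17155456542969), 71.9546127319336) 1641.5
top bar ((302.03460693359375, 223.1269073486328), (33.76673126220703, 5.963993549346924), 74.74488067626953)
flange tri (array([0.49937435, 0.14218458, 0.02674915]), np.float64(0.0005435138908373021))
flange plane [0.50652094 0.14172145 0.034     ] [0.4981319  0.14130852 0.034     ]
knob (array([0.49720406, 0.14175763, 0.07138877]), np.float64(0.0016244422522167568)) [0.49982831 0.1422986  0.074     ] [0.49672287 0.14071987 0.074     ]
rim (array([ 0.49297499, -0.18795921,  0.19820486]), np.float64(6.866758854066455e-05)) [ 0.50084432 -0.18657103  0.205     ] [ 0.49169066 -0.18676872  0.205     ]
bar (array([ 0.4957394 , -0.08457129,  0.26291127]), np.float64(0.025884950370623883))
bar (array([ 0.42481584, -0.09651526,  0.12445744]), np.float64(0.031182255081147695))
bar (array([ 0.46210672, -0.0902652 ,  0.19666912]), np.float64(0.0013090634662043035))
bar c (array([ 0.46199524, -0.09048439,  0.19748081]), np.float64(0.0015650954167192427))
```

The crops confirm the choice: a grey steel lid with knob, knob top at about top (220.5,213), and a can whose orange sleeve is at top (302,223) and scene (229,170). I work out the first move from these.

```bash
cat >> h.py <<'E'
from scipy.spatial.transform import Rotation as Ro
def R(): 
    s=arm.observe();return np.array(s['position']),Ro.from_rotvec(s['ee_rot']).as_matrix()
def totool(target):
    p,M=R();return np.round(M.T@(np.array(target)-p)*1000,1)
def wray(px,p,M):
    i=arm.camera_info('wrist');K=np.array(i['mtx']);T=np.array(i['T_tool_cam'])
    u=np.array([px[0]-K[0,2],px[1]-K[1,2]]);r=np.linalg.norm(u);th=r/K[0,0]
    d=np.array([*(u/max(r,1e-9)*np.sin(th)),np.cos(th)])
    return p+M@T[:3,3],M@T[:3,:3]@d
def wproj(X,p,M):
    i=arm.camera_info('wrist');K=np.array(i['mtx']);T=np.array(i['T_tool_cam'])
    c=T[:3,:3].T@(M.T@(np.array(X)-p)-T[:3,3]);q=np.hypot(c[0],c[1]);th=np.arctan2(q,c[2])
    return K[0,2]+K[0,0]*th*c[0]/q,K[1,2]+K[0,0]*th*c[1]/q
def wshot(name):
    p,M=R();cv2.imwrite(f'pics/{name}.png',arm.get_image('wrist')[:,:,::-1]);np.savez(f'pics/{name}.npz',p=p,M=M);return p,M
E
python3 - <<'E'
from h import *
def f(c,o,k): return ((c[0]+.5)/k-.5+o[0],(c[1]+.5)/k-.5+o[1])
e=[]
for a,b in(((278,60),(466,264)),((316,148),(432,125))):
    q=tri(ray('scene',f(a,(170,150),5)),ray('top',f(b,(190,175),4)));print('bar',q);e.append(q[0])
d=e[1]-e[0];print(np.linalg.norm(d),d/np.linalg.norm(d))
p,M=R();print(M.round(3));print(totool([.4975,.1413,.45]))
E
```

```text
bar (array([ 0.41553477, -0.10465083,  0.19871045]), np.float64(0.001269864811867129))
bar (array([ 0.50865123, -0.0759258 ,  0.196247  ]), np.float64(0.003018001449174638))
0.09747754523146034 [ 0.95526065  0.29468358 -0.02527202]
[[ 0.906  0.423 -0.001]
 [ 0.423 -0.906  0.001]
 [-0.    -0.001 -1.   ]]
[ 510.5 -542.5  -45.2]
```

>>> move_arm:
  steps:
    - [0, 0, -45, 0]
    - [40, -40, -45, 0]
    - [80, -85, -45, 0.1]
    - [120, -127, -45, 0.137]
    - [160, -170, -45, 0.137]
    - [200, -212, -45, 0.137]
    - [240, -255, -45, 0.137]
    - [280, -297, -45, 0.137]
    - [320, -340, -45, 0.137]
    - [360, -382, -45, 0.137]
    - [400, -425, -45, 0.137]
    - [440, -467, -45, 0.137]
    - [475, -505, -45, 0.137]
    - [500, -530, -45, 0.137]
    - [510, -542, -45, 0.137]
    - [510, -542, -45, 0.137]
    - [510, -542, -45, 0.137]
    - [510, -542, -45, 0.137]

```text
clock: 2.4
position: [0.4972, 0.1391, 0.4498]
ee_rot: [3.106, 0.466, 0.0]
force: [-1.1, -0.8, -0.8]
width: 1.0
```

```bash
python3 - <<'E'
from h import *
p,M=wshot('w1');print(p,M.round(3),arm.observe()['clock'],arm.observe()['force'])
print(wproj([.4975,.1413,.074],p,M),wproj([.4975,.1413,.034],p,M))
E
```

```text
[0.497189   0.13909069 0.44980843] [[ 0.956  0.293  0.   ]
 [ 0.293 -0.956 -0.001]
 [-0.     0.001 -1.   ]] 2.45 [-0.33639801 -0.13709597  0.06089043]
(np.float64(252.24934807548215), np.float64(169.81330567320978)) (np.float64(252.42413392318025), np.float64(163.11849379512702))
```

View pics/w1.png

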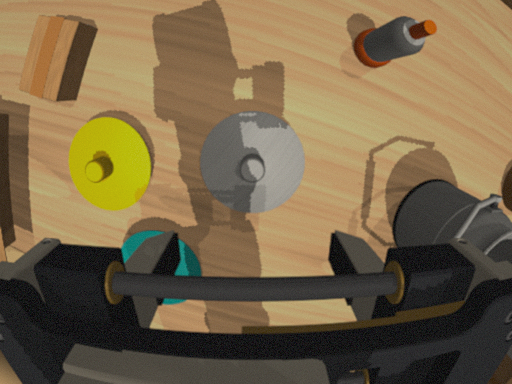

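The lid sits between the fingers at about (252,162), its knob top near (254,168), which agrees with the predicted (252,170). The turquoise and yellow lids are well to the left. I drop lower for a second view.

>>> move_arm:
  steps:
    - [0, 0, 40, 0]
    - [0, 0, 80, 0]
    - [0, 0, 110, 0]
    - [0, 0, 120, 0]
    - [0, 0, 120, 0]
    - [0, 0, 120, 0]

```text
clock: 3.2
position: [0.4977, 0.1407, 0.331]
ee_rot: [-3.106, -0.469, -0.003]
force: [0.4, 0.2, 0.4]
width: 1.003
```

```bash
python3 - <<'E'
from h import *
p,M=wshot('w2');print(p,wproj([.4975,.1413,.074],p,M),wproj([.4975,.1413,.034],p,M))
a=cv2.imread('pics/w1.png')[105:220,195:315];b=cv2.imread('pics/w2.png')[80:240,160:340]
k=lambda x:cv2.resize(x,None,fx=4,fy=4,interpolation=cv2.INTER_CUBIC)
cv2.imwrite('pics/c1.png',k(a));cv2.imwrite('pics/c2.png',k(b)[:600])
E
```

```text
[0.49773654 0.140651   0.33100988] (np.float64(253.21485805641075), np.float64(203.63883315707204)) (np.float64(253.35563253353163), np.float64(189.8772602045601))
```

View pics/c1.png

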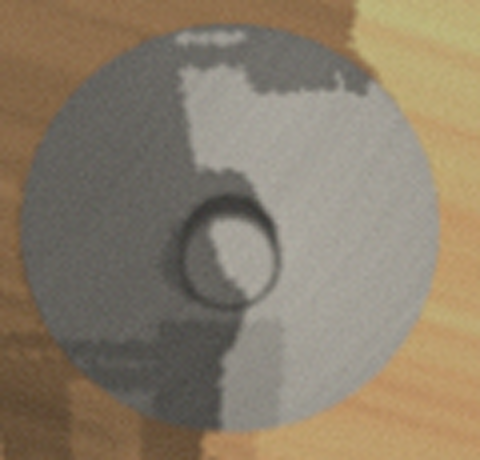

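View pics/c2.png

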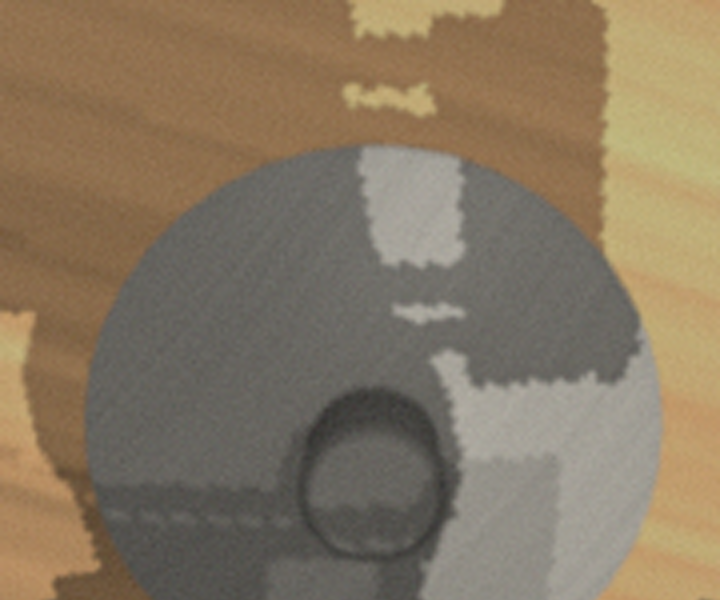

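```bash
python3 - <<'E'
from h import *
L=[np.load(f'pics/w{i}.npz') for i in(1,2)]
px=[(252.5,169.9),(253.1,202.7)]
r=[wray(q,l['p'],l['M']) for q,l in zip(px,L)]
print(tri(*r),[ (o+d*(.074-o[2])/d[2]).round(4) for o,d in r])
print(totool([.4976,.1413,.064+.159]))
E
```

```text
(array([0.49558931, 0.14064305, 0.06584779]), np.float64(0.0003886399632492309)) [array([0.4975, 0.141 , 0.074 ]), array([0.4983, 0.1416, 0.074 ])]
[ -0.2  -0.6 108. ]
```

Position agrees within 1 mm. The two-view height of 66–71 mm for the knob top is loose against the text's 74 mm because the baseline is short. Descending to grip.

>>> move_arm:
  steps:
    - [0, -0.5, 40, 0]
    - [0, -0.5, 75, 0]
    - [0, -0.5, 95, 0]
    - [0, -0.5, 104, 0]
    - [0, -0.5, 108, 0]
    - [0, -0.5, 108, 0]
    - [0, -0.5, 108, 0]
  grip: 70

```text
clock: 4.12
position: [0.4974, 0.1411, 0.2225]
ee_rot: [-3.106, -0.469, -0.002]
force: [-0.6, -0.2, 0.6]
width: 0.765
```

>>> move_arm:
  steps:
    - [0, 0, 0, 0]
    - [0, 0, 0, 0]
    - [0, 0, 0, 0]
    - [0, 0, 0, 0]
    - [0, 0, 0, 0]
    - [0, 0, 0, 0]
    - [0, 0, 0, 0]
    - [0, 0, 0, 0]
  grip: 20
  grip_force: 35

```text
clock: 5.12
position: [0.4971, 0.1411, 0.2217]
ee_rot: [-3.106, -0.469, -0.0]
force: [0.4, 1.7, -1.1]
width: 0.343
```

Opening is 31.6 mm, so the knob is held. Lifting.

>>> move_arm:
  steps:
    - [0, 0, -5, 0]
    - [0, 0, -15, 0]
    - [0, 0, -35, 0]
    - [0, 0, -60, 0]
    - [0, 0, -90, 0]
    - [0, 0, -120, 0]
    - [0, 0, -150, 0]
    - [0, 0, -180, 0]
    - [0, 0, -210, 0]
    - [0, 0, -235, 0]
    - [0, 0, -250, 0]
    - [0, 0, -260, 0]
    - [0, 0, -260, 0]
    - [0, 0, -260, 0]

```text
clock: 6.88
position: [0.497, 0.1409, 0.4808]
ee_rot: [3.106, 0.469, -0.002]
force: [-0.4, -0.0, -4.4]
width: 0.337
```

```bash
python3 - <<'E'
from h import *
s=arm.observe();print(s['position'],s['force'],s['width'])
wshot('w3')
cv2.imwrite('pics/top3.png',arm.get_image('top')[:,:,::-1])
print(totool([.4917,-.187,s['position'][2]]))
E
```

```text
[0.49696558 0.14085465 0.48080579] [-3.69980035e-01 -8.92559270e-04 -4.40351301e+00] 0.33721093346543196
[-1.019e+02  3.117e+02  2.000e-01]
```

View pics/w3.png

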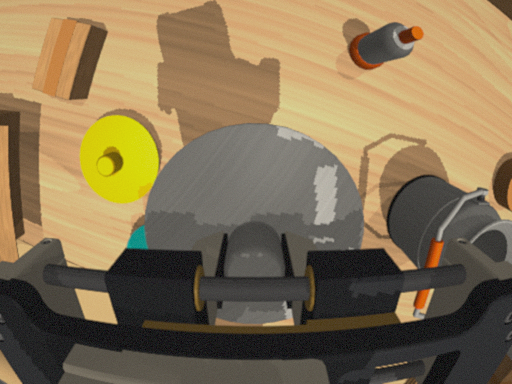

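View pics/top3.png

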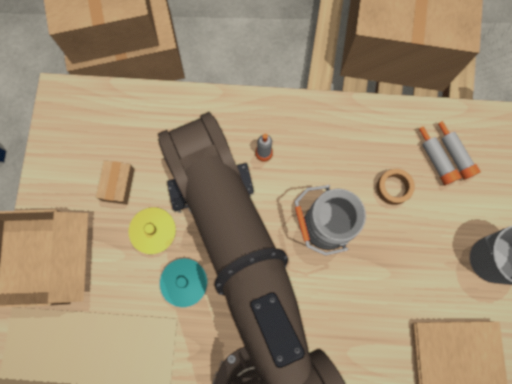

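The lid is held level in the fingers. To measure the rim closely I stop short of the can on the base side, so the wrist camera sees past the lid.

>>> move_arm:
  steps:
    - [-8, 10, 0, 0]
    - [-24, 32, 0, 0]
    - [-48, 63, 0, 0]
    - [-72, 97, 0, 0]
    - [-96, 130, 0, 0]
    - [-120, 163, 0, 0]
    - [-145, 196, 0, 0]
    - [-170, 230, 0, 0]
    - [-192, 260, 0, 0]
    - [-210, 285, 0, 0]
    - [-225, 303, 0, 0]
    - [-232, 311, 0, 0]
    - [-232, 311, 0, 0]
    - [-232, 311, 0, 0]
    - [-232, 311, 0, 0]

```text
clock: 8.85
position: [0.3677, -0.2238, 0.4817]
ee_rot: [-3.106, -0.472, -0.0]
force: [-0.0, -0.1, -3.2]
width: 0.342
```

```bash
python3 - <<'E'
from h import *
p,M=wshot('w4');print(p,wproj([.4917,-.187,.205],p,M),arm.observe()['width'])
E
```

```text
[ 0.36765538 -0.22384807  0.48171299] (np.float64(256.00761542284806), np.float64(49.37812039041984)) 0.3426813163856597
```

View pics/w4.png

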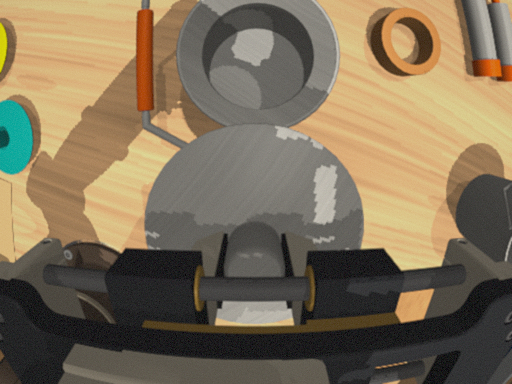

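The rim's outer circle runs from x≈177 to 339 with its lowest point near (258,130). The orange bar is at (145,60), parallel to the tool's x. I take a second view 40 mm further back.

>>> move_arm:
  steps:
    - [-15, 0, 0, 0]
    - [-30, 0, 0, 0]
    - [-40, 0, 0, 0]
    - [-40, 0, 0, 0]
    - [-40, 0, 0, 0]

```text
clock: 9.52
position: [0.3292, -0.2364, 0.4819]
ee_rot: [3.106, 0.469, 0.001]
force: [-0.0, -0.5, -2.7]
width: 0.339
```

```bash
python3 - <<'E'
from h import *
from scipy.optimize import least_squares
wshot('w5')
res={}
for n in('w4','w5'):
    im=cv2.imread(f'pics/{n}.png');l=np.load(f'pics/{n}.npz');p,M=l['p'],l['M']
    h=cv2.cvtColor(cv2.medianBlur(im,3),cv2.COLOR_BGR2HSV)
    cx,cy=wproj([.4917,-.187,.205],p,M)
    # outward rays from centre: last low-sat pixel
    pts=[]
    for a in np.linspace(0,2*np.pi,120,endpoint=False):
        for r in np.arange(60,110,.25):
            x,y=cx+r*np.cos(a),cy+r*np.sin(a)
            if x<1 or y<1 or x>510 or y>125 or (n=='w4' and y>118): break
            s=cv2.remap(h[...,1].astype(np.float32),np.float32([[x]]),np.float32([[y]]),cv2.INTER_LINEAR)[0,0]
            if s>50: pts.append((x,y));break
    pts=np.array(pts)
    for z in(.198,.205):
        q=[]
        for t in pts:
            o,d=wray(t,p,M);q.append((o+d*(z-o[2])/d[2])[:2])
        q=np.array(q);f=lambda v:np.hypot(q[:,0]-v[0],q[:,1]-v[1])-v[2]
        s=least_squares(f,[.49,-.187,.072],loss='soft_l1',f_scale=.001)
        print(n,z,len(pts),s.x.round(4),np.std(f(s.x)).round(4),np.abs(f(s.x)).max().round(4))
    for x,y in pts: cv2.circle(im,(int(x),int(y)),1,(0,0,255),-1)
    cv2.imwrite(f'pics/{n}m.png',im)
    # bar
    m=((h[...,1]>150)&(h[...,0]<12)).astype(np.uint8);m[:, :100]=0;m[:,200:]=0;m[150:]=0
    c=max(cv2.findContours(m,0,1)[0],key=cv2.contourArea);print(cv2.minAreaRect(c))
E
```

```text
w4 0.198 63 [ 0.4917 -0.1887  0.0721] 0.0001 0.0004
w4 0.205 63 [ 0.4905 -0.1889  0.0702] 0.0001 0.0004
((144.11093139648438, 59.98209762573242), (101.93814849853516, 16.865625381469727), 89.36341094970703)
w5 0.198 63 [ 0.4871 -0.19    0.0711] 0.0038 0.0187
w5 0.205 63 [ 0.485  -0.1906  0.0692] 0.0037 0.0182
((143.40695190429688, 33.48994827270508), (16.251901626586914, 67.26152801513672), 0.9710219502449036)
```

View pics/w5m.png

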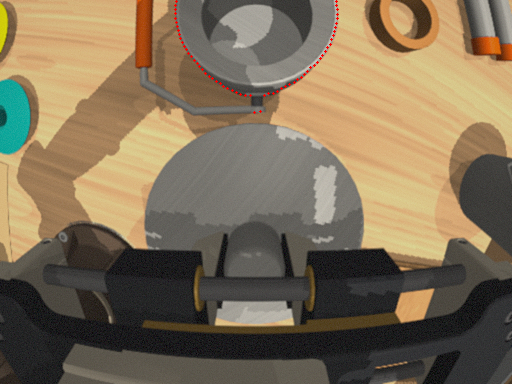

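```bash
python3 - <<'E'
from h import *
print(totool([.4912,-.1888,.4817]), R()[0])
E
```

```text
[168.6   2.4   0.2] [ 0.32938603 -0.23633098  0.48182994]
```

The rim circle fits at (0.491, −0.189) with 0.1 mm scatter. The apparent height of 198–205 mm is slightly ambiguous, so I will lower by force.

>>> move_arm:
  steps:
    - [10, 0, 0, 0]
    - [30, 0.5, 0, 0]
    - [55, 1, 0, 0]
    - [80, 1.5, 0, 0]
    - [105, 2, 0, 0]
    - [130, 2.4, 0, 0]
    - [150, 2.4, 0, 0]
    - [163, 2.4, 0, 0]
    - [168.6, 2.4, 0, 0]
    - [168.6, 2.4, 0, 0]
    - [168.6, 2.4, 0, 0]
    - [168.6, 2.4, 0, 0]

```text
clock: 11.08
position: [0.4904, -0.1893, 0.4819]
ee_rot: [3.106, 0.468, 0.0]
force: [0.1, -0.2, -2.6]
width: 0.341
```

```bash
python3 - <<'E'
from h import *
wshot('w6');cv2.imwrite('pics/sc6.png',cv2.resize(arm.get_image('scene')[80:240,130:290,::-1],None,fx=3.7,fy=3.7,interpolation=cv2.INTER_CUBIC))
print(R()[0],totool([.4912,-.1888,.408]))
E
```

```text
[ 0.49054553 -0.18920392  0.48188541] [ 0.7 -0.2 73.9]
```

View pics/sc6.png

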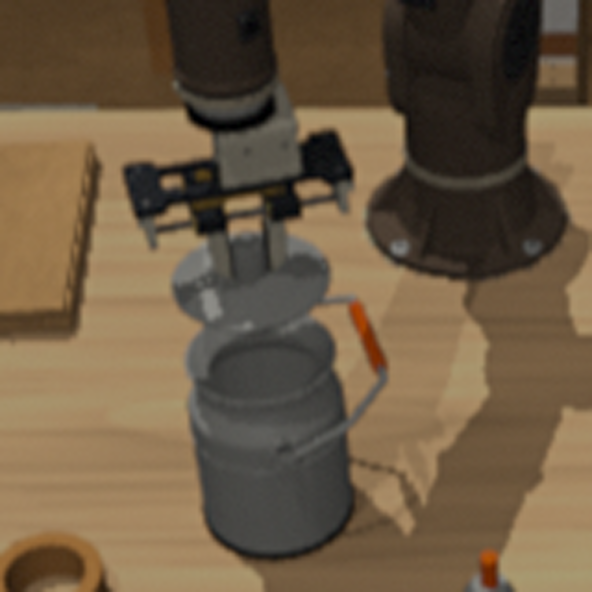

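View pics/w6.png

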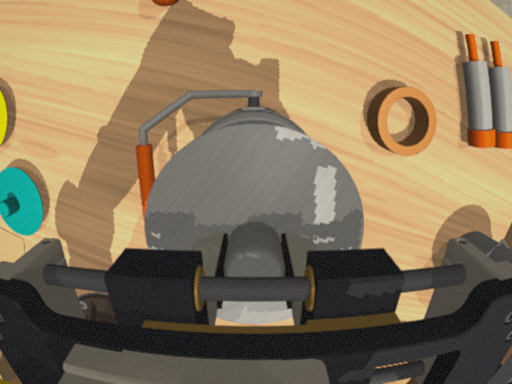

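The lid hangs level right above the mouth, and the ear at wrist (254,100) lines up with the lid's axis. Lowering.

>>> move_arm:
  steps:
    - [0.5, 0, 8, 0]
    - [0.5, 0, 20, 0]
    - [0.5, 0, 34, 0]
    - [0.5, 0, 46, 0]
    - [0.5, 0, 55, 0]
    - [0.5, 0, 61, 0]
    - [0.5, 0, 65, 0]
    - [0.5, 0, 68, 0]
    - [0.5, 0, 70, 0]
    - [0.5, 0, 71, 0]
    - [0.5, 0, 71, 0]

```text
clock: 12.55
position: [0.4913, -0.1888, 0.4108]
ee_rot: [3.106, 0.469, 0.0]
force: [0.0, 0.1, -3.4]
width: 0.342
```

>>> move_arm:
  steps:
    - [0, 0, 1, 0]
    - [0, 0, 2, 0]
    - [0, 0, 3, 0]
    - [0, 0, 4, 0]
    - [0, 0, 4, 0]

```text
clock: 13.18
position: [0.4913, -0.1888, 0.4066]
ee_rot: [-3.106, -0.469, 0.0]
force: [0.7, -0.5, -3.7]
width: 0.343
```

>>> move_arm:
  steps:
    - [0, 0, 1, 0]
    - [0, 0, 2, 0]
    - [0, 0, 2, 0]
    - [0, 0, 2, 0]

```text
clock: 13.68
position: [0.4913, -0.1888, 0.4047]
ee_rot: [3.106, 0.469, 0.0]
force: [0.5, -1.2, -3.1]
width: 0.342
```

>>> move_arm:
  steps:
    - [0, 0, 1, 0]
    - [0, 0, 2, 0]
    - [0, 0, 2, 0]
    - [0, 0, 2, 0]

```text
clock: 14.18
position: [0.4913, -0.1888, 0.4027]
ee_rot: [-3.106, -0.469, 0.0]
force: [0.0, 0.8, -3.7]
width: 0.339
```

>>> move_arm:
  steps:
    - [0, 0, 1, 0]
    - [0, 0, 1.5, 0]
    - [0, 0, 1.5, 0]
    - [0, 0, 1.5, 0]

```text
clock: 14.68
position: [0.4913, -0.1888, 0.4012]
ee_rot: [3.106, 0.469, 0.0]
force: [-0.3, 0.7, -3.5]
width: 0.342
```

>>> move_arm:
  steps:
    - [0, 0, 1, 0]
    - [0, 0, 1, 0]
    - [0, 0, 1, 0]
    - [0, 0, 1, 0]

```text
clock: 15.18
position: [0.4913, -0.1888, 0.4003]
ee_rot: [3.106, 0.469, 0.0]
force: [-1.8, 0.8, 0.3]
width: 0.342
```

Contact came at TCP z = 0.4003, against an expected 0.400. One more half millimetre, then release.

>>> move_arm:
  steps:
    - [0, 0, 0.5, 0]
    - [0, 0, 0.5, 0]
    - [0, 0, 0.5, 0]

```text
clock: 15.55
position: [0.4912, -0.1888, 0.4001]
ee_rot: [3.106, 0.469, 0.0]
force: [-5.4, 1.5, 5.7]
width: 0.341
```

>>> move_arm:
  steps:
    - [0, 0, 0, 0]
    - [0, 0, 0, 0]
    - [0, 0, 0, 0]
    - [0, 0, 0, 0]
    - [0, 0, 0, 0]
  grip: 60

```text
clock: 16.18
position: [0.4914, -0.1889, 0.3997]
ee_rot: [3.106, 0.469, 0.0]
force: [-0.0, -0.6, -0.5]
width: 0.653
```

>>> move_arm:
  steps:
    - [0, 0, -15, 0]
    - [0, 0, -40, 0]
    - [0, 0, -75, 0]
    - [-30, 0, -110, 0]
    - [-65, 0, -125, 0]
    - [-95, 0, -130, 0]
    - [-115, 0, -130, 0]
    - [-120, 0, -130, 0]
    - [-120, 0, -130, 0]
    - [-120, 0, -130, 0]

```text
clock: 17.42
position: [0.3775, -0.2238, 0.5294]
ee_rot: [-3.106, -0.471, 0.0]
force: [-0.0, 0.0, -0.1]
width: 0.652
```

```bash
python3 - <<'E'
from h import *
p,M=wshot('w7');print(p,arm.observe()['force'])
cv2.imwrite('pics/sc7r.png',arm.get_image('scene')[:,:,::-1])
cv2.imwrite('pics/sc7.png',cv2.resize(cv2.imread('pics/sc7r.png')[120:240,150:270],None,fx=5,fy=5,interpolation=cv2.INTER_CUBIC))
E
```

```text
[ 0.37751753 -0.22383162  0.52944324] [ 0.09244741  0.07523257 -0.21254922]
```

View pics/sc7.png

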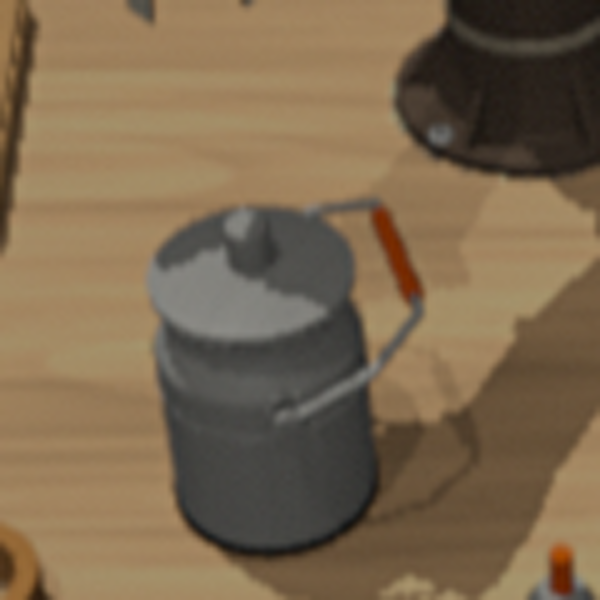

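View pics/w7.png

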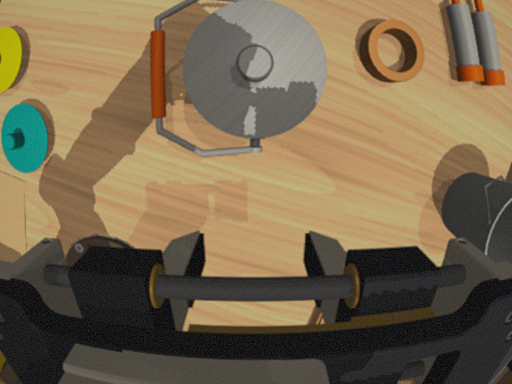

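The lid lies on the can with an even flange. In the wrist view the knob top is at (255,62) and the bar at (158,74). I check level and centring from the flange circle against the knob, and measure the bar.

```bash
cat > m.py <<'E'
from h import *
from scipy.optimize import least_squares
def circ(n,c0,z,rmin,rmax,ymax=512,th=50):
    im=cv2.imread(f'pics/{n}.png');l=np.load(f'pics/{n}.npz');p,M=l['p'],l['M']
    h=cv2.cvtColor(cv2.medianBlur(im,3),cv2.COLOR_BGR2HSV)[...,1].astype(np.float32)
    cx,cy=wproj([*c0,z],p,M);pts=[]
    for a in np.linspace(0,2*np.pi,120,endpoint=False):
        for r in np.arange(rmin,rmax,.25):
            x,y=cx+r*np.cos(a),cy+r*np.sin(a)
            if x<1 or y<1 or x>510 or y>ymax: break
            if cv2.remap(h,np.float32([[x]]),np.float32([[y]]),cv2.INTER_LINEAR)[0,0]>th: pts.append((x,y));break
    q=np.array([(lambda o,d:(o+d*(z-o[2])/d[2])[:2])(*wray(t,p,M)) for t in pts])
    f=lambda v:np.hypot(q[:,0]-v[0],q[:,1]-v[1])-v[2]
    s=least_squares(f,[*c0,.072],loss='soft_l1',f_scale=.0005)
    return s.x.round(4),len(pts),np.median(np.abs(f(s.x))).round(5)
E
python3 - <<'E'
from m import *
print('flange',circ('w7',[.491,-.189],.211,55,90))
l=np.load('pics/w7.npz');o,d=wray((255.5,62),l['p'],l['M']);print('knobtop',o+d*(.252-o[2])/d[2])
im=cv2.imread('pics/w7.png');h=cv2.cvtColor(im,cv2.COLOR_BGR2HSV)
m=((h[...,1]>150)&(h[...,0]<12)).astype(np.uint8);m[:,:140]=0;m[:,180:]=0;m[150:]=0
c=max(cv2.findContours(m,0,1)[0],key=cv2.contourArea);r=cv2.minAreaRect(c);print(r)
S=cv2.imread('pics/sc7r.png');h=cv2.cvtColor(S,cv2.COLOR_BGR2HSV);m=((h[...,1]>150)&(h[...,0]<14)).astype(np.uint8);k=np.zeros_like(m);k[155:185,218:240]=1
c=max(cv2.findContours(m*k,0,1)[0],key=cv2.contourArea);rs=cv2.minAreaRect(c);print(rs)
print('bar',tri(wray(r[0],l['p'],l['M']),ray('scene',rs[0])))
o,d=wray(r[0],l['p'],l['M']);
for z in(.18,.19,.2):print(z,(o+d*(z-o[2])/d[2]).round(4))
cv2.imwrite('pics/c7.png',cv2.resize(im[0:165,140:340],None,fx=3.6,fy=3.6,interpolation=cv2.INTER_CUBIC))
E
```

```text
flange (array([ 0.4914, -0.1886,  0.0714]), 109, np.float64(0.00012))
knobtop [ 0.49080598 -0.1898103   0.252     ]
((157.3865203857422, 73.50929260253906), (87.0809097290039, 14.483184814453125), 89.13194274902344)
((228.83624267578125, 170.28448486328125), (18.251596450805664, 3.9391934871673584), 66.80140686035156)
bar (array([ 0.45985171, -0.09025676,  0.19530946]), np.float64(0.00023034818649701907))
0.18 [ 0.4599 -0.0848  0.18  ]
0.19 [ 0.4598 -0.0883  0.19  ]
0.2 [ 0.4598 -0.0918  0.2   ]
```

View pics/c7.png

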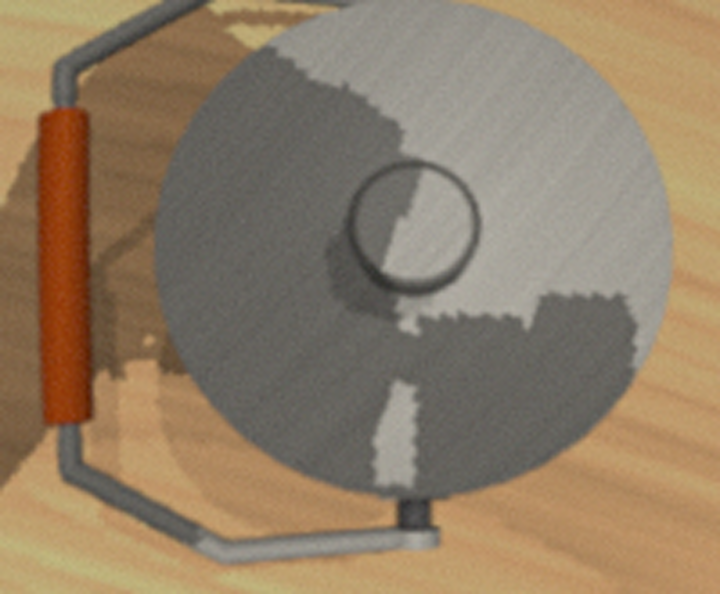

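The lid is level: flange centre (0.4914, −0.1886), knob top within about 1 mm, even circle. The bar centre is (0.4598, −0.0901, 0.195), i.e. 1.16 rad, and fits the 113 mm circle. I plan to pinch 36 mm off the middle with the pads low on the bar, so that the gripper body (bottom at 0.256) clears the knob.

```bash
python3 - <<'E'
from h import *
print(totool([.4935,-.0773,.44]))
E
```

```text
[ 154.4 -105.6   89.4]
```

>>> move_arm:
  steps:
    - [15, -10, 0, 0]
    - [40, -27, 0, 0]
    - [70, -47, 0, 0]
    - [100, -68, 0, 0]
    - [125, -86, 20, 0]
    - [145, -100, 45, 0]
    - [154, -105.6, 70, 0]
    - [154.4, -105.6, 85, 0]
    - [154.4, -105.6, 89, 0]
    - [154.4, -105.6, 89, 0]
    - [154.4, -105.6, 89, 0]
  grip: 28

```text
clock: 18.9
position: [0.4931, -0.0781, 0.4416]
ee_rot: [3.106, 0.468, 0.002]
force: [-0.0, 0.8, -0.4]
width: 0.308
```

```bash
python3 - <<'E'
from h import *
p,M=wshot('w8');print(p,arm.observe()['width'],arm.observe()['clock'],wproj([.4598,-.0901,.195],p,M),wproj([.4941,-.0792,.195],p,M))
print(totool([.4935,-.0773,.368]))
E
```

```text
[ 0.49312282 -0.07813396  0.44164092] 0.3063830149702775 18.95 (np.float64(255.71611861651982), np.float64(246.34458903661329)) (np.float64(255.40975202456335), np.float64(206.95377602251713))
[ 0.5 -0.7 73.6]
```

View pics/w8.png

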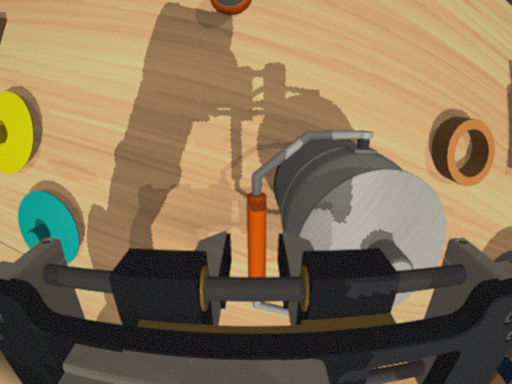

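The bar is at (257, 195–275) between the fingers, about 1 mm towards the can from the prediction. Descending around it.

>>> move_arm:
  steps:
    - [0.5, 0, 20, 0]
    - [0.5, 0, 38, 0]
    - [0.5, 0, 50, 0]
    - [0.5, 0, 58, 0]
    - [0.5, 0, 64, 0]
    - [0.5, 0, 68, 0]
    - [0.5, 0, 68, 0]

```text
clock: 19.82
position: [0.4935, -0.0776, 0.3727]
ee_rot: [3.106, 0.469, -0.0]
force: [-0.4, -0.1, 0.4]
width: 0.305
```

```bash
python3 - <<'E'
from h import *
p,M=wshot('w9');s=arm.observe();print(p,s['width'],s['force'])
cv2.imwrite('pics/sc9.png',cv2.resize(arm.get_image('scene')[100:220,150:270,::-1],None,fx=5,fy=5,interpolation=cv2.INTER_CUBIC))
E
```

```text
[ 0.49352768 -0.07761918  0.37268237] 0.30571633181057933 [ 0.28267474 -0.49744624 -0.36150008]
```

View pics/w9.png

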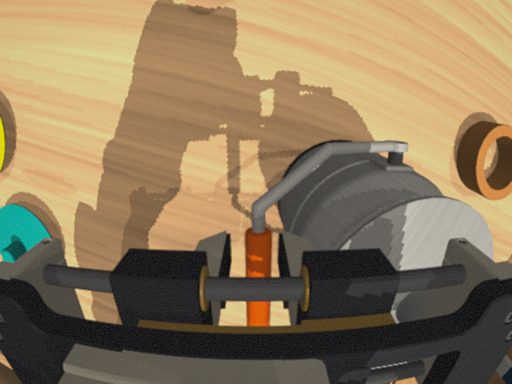

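View pics/sc9.png

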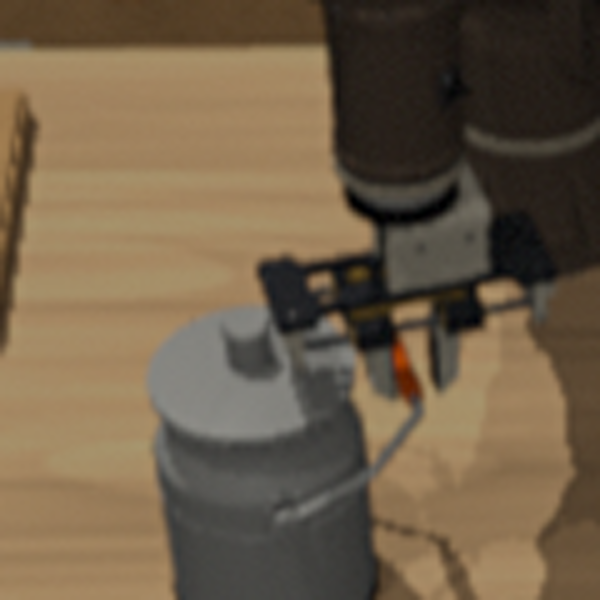

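The bar is between the pads, and the gripper's end bracket is close to the knob but clear. Going 5 mm lower, then closing.

>>> move_arm:
  steps:
    - [0, 0, 2, 0]
    - [0, 0, 4, 0]
    - [0, 0, 5, 0]
    - [0, 0, 5, 0]

```text
clock: 20.42
position: [0.4935, -0.0776, 0.3676]
ee_rot: [-3.106, -0.469, 0.0]
force: [0.1, 0.0, 0.1]
width: 0.307
```

>>> move_arm:
  steps:
    - [0, 0, 0, 0]
    - [0, 0, 0, 0]
    - [0, 0, 0, 0]
    - [0, 0, 0, 0]
    - [0, 0, 0, 0]
    - [0, 0, 0, 0]
  grip: 8
  grip_force: 20

```text
clock: 21.18
position: [0.4936, -0.0781, 0.3678]
ee_rot: [3.106, 0.468, 0.0]
force: [3.0, -4.7, -2.4]
width: 0.167
```

Opening is 15.4 mm, so the bar is held. From the grasp, the bar sits 104.5 mm out and 43.8 mm above the hinge (1.17 rad). I lead it round the circle in parts and watch the force.

>>> move_arm:
  steps:
    - [0, 1, -2.5, 0]
    - [0, 2.5, -5.6, 0]
    - [0, 4, -8.6, 0]
    - [0, 5.7, -11.6, 0]
    - [0, 7.4, -14.5, 0]
    - [0, 9.2, -17.4, 0]
    - [0, 9.2, -17.4, 0]

```text
clock: 22.05
position: [0.4963, -0.0868, 0.3852]
ee_rot: [3.106, 0.468, 0.0]
force: [2.3, -5.0, -2.1]
width: 0.169
```

```bash
python3 - <<'E'
from h import *
s=arm.observe();print(s['position'],s['width'],s['force'])
cv2.imwrite('pics/sc10.png',cv2.resize(arm.get_image('scene')[100:220,150:270,::-1],None,fx=5,fy=5,interpolation=cv2.INTER_CUBIC))
E
```

```text
[ 0.49633272 -0.08679026  0.38517449] 0.16926696477296502 [ 2.34211345 -4.98697879 -2.14614011]
```

View pics/sc10.png

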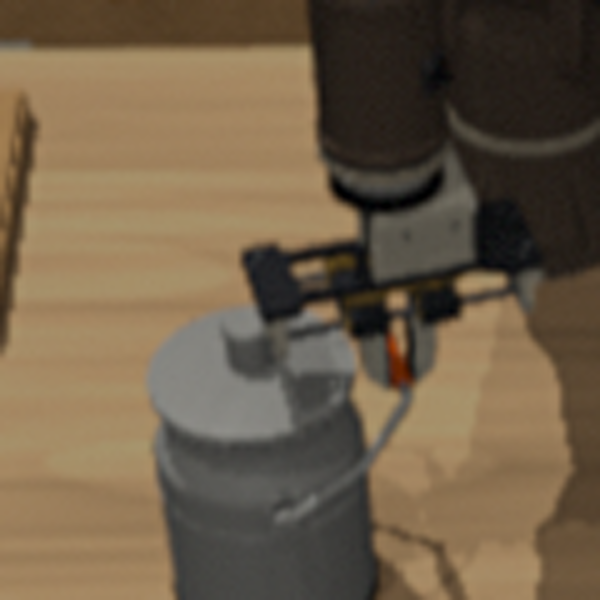

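The bail follows, but a steady 5.4 N pulls towards the can, so the grip is leading a little outside the true circle. I ease 1.5 mm inward before going on.

>>> move_arm:
  steps:
    - [0, 0.7, 0, 0]
    - [0, 1.5, 0, 0]
    - [0, 1.5, 0, 0]

```text
clock: 22.48
position: [0.4966, -0.0872, 0.3851]
ee_rot: [-3.105, -0.47, 0.0]
force: [0.8, 0.4, -0.6]
width: 0.167
```

>>> move_arm:
  steps:
    - [0, 1.2, -2.0, 0]
    - [0, 2.7, -4.0, 0]
    - [0, 4.4, -6.3, 0]
    - [0, 6.2, -8.5, 0]
    - [0, 8, -10.7, 0]
    - [0, 9.8, -12.9, 0]
    - [0, 9.8, -12.9, 0]

```text
clock: 23.35
position: [0.4996, -0.0971, 0.3985]
ee_rot: [-3.106, -0.469, -0.001]
force: [-2.2, 4.3, 4.3]
width: 0.169
```

Now the force is radially outward, so the path is slightly too tight. I correct 1 mm along the radius.

>>> move_arm:
  steps:
    - [0, -0.5, -0.5, 0]
    - [0, -0.8, -0.7, 0]
    - [0, -0.8, -0.7, 0]

```text
clock: 23.72
position: [0.4995, -0.0968, 0.3987]
ee_rot: [3.106, 0.468, 0.001]
force: [1.4, 0.1, 0.0]
width: 0.167
```

>>> move_arm:
  steps:
    - [0, 2.3, -2.5, 0]
    - [0, 4.6, -5, 0]
    - [0, 6.7, -7, 0]
    - [0, 8.7, -9, 0]
    - [0, 10.8, -10.9, 0]
    - [0, 12.9, -12.8, 0]
    - [0, 12.9, -12.8, 0]

```text
clock: 24.6
position: [0.5033, -0.1093, 0.4117]
ee_rot: [3.106, 0.468, 0.001]
force: [4.0, -1.9, -2.9]
width: 0.173
```

>>> move_arm:
  steps:
    - [0.5, 2.5, -1.5, 0]
    - [0.8, 4.7, -3.2, 0]
    - [0.8, 7, -4.9, 0]
    - [0.8, 9.3, -6.5, 0]
    - [0.8, 11.7, -8.1, 0]
    - [0.8, 14, -9.6, 0]
    - [0.8, 16.5, -11, 0]
    - [0.8, 19, -12.4, 0]
    - [0.8, 19, -12.4, 0]

```text
clock: 25.72
position: [0.5094, -0.1271, 0.424]
ee_rot: [3.106, 0.468, -0.001]
force: [-5.1, -2.5, 0.3]
width: 0.164
```

>>> move_arm:
  steps:
    - [-0.6, 0, 0, 0]
    - [-0.6, 2.5, -1.4, 0]
    - [-0.6, 5, -2.7, 0]
    - [-0.6, 7.5, -3.9, 0]
    - [-0.6, 10, -5, 0]
    - [-0.6, 12.6, -6, 0]
    - [-0.6, 15.3, -7, 0]
    - [-0.6, 18, -7.9, 0]
    - [-0.6, 20.6, -8.8, 0]
    - [-0.6, 20.6, -8.8, 0]

```text
clock: 26.98
position: [0.5152, -0.1469, 0.4329]
ee_rot: [3.106, 0.468, 0.001]
force: [0.3, -2.2, -5.0]
width: 0.167
```

```bash
python3 - <<'E'
from h import *
s=arm.observe();print(s['position'],s['width'],s['force'])
cv2.imwrite('pics/sc11.png',cv2.resize(arm.get_image('scene')[100:220,150:270,::-1],None,fx=5,fy=5,interpolation=cv2.INTER_CUBIC))
wshot('w11')
E
```

```text
[ 0.5151997  -0.1469365   0.43285485] 0.1670883677249536 [ 0.33421919 -2.16966499 -5.03529769]
```

View pics/sc11.png

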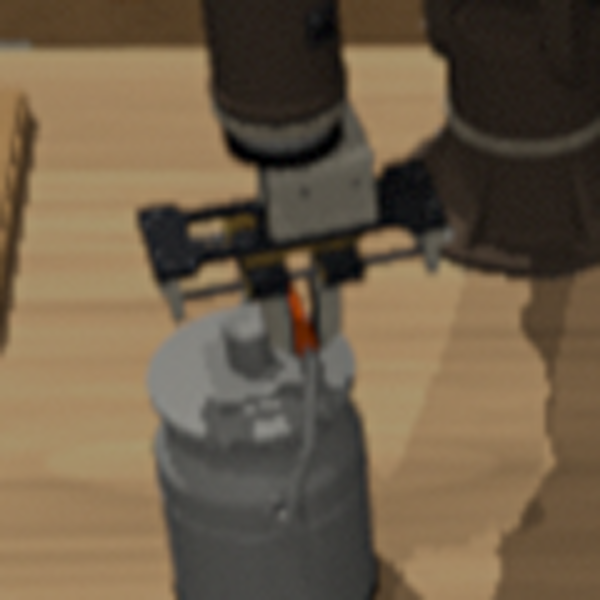

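View pics/w11.png

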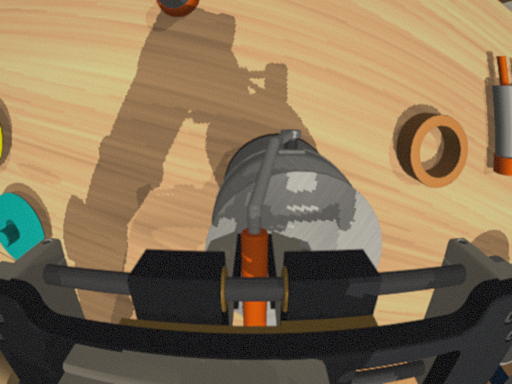

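The bail follows cleanly and passes beside the knob. It is at about 0.3 rad now; last stretch, slightly lower.

>>> move_arm:
  steps:
    - [0, 2.5, 0, 0]
    - [0, 5, -0.6, 0]
    - [0, 7.8, -1.3, 0]
    - [0, 10.5, -2, 0]
    - [0, 13.3, -2.5, 0]
    - [0, 16.1, -3, 0]
    - [0, 19, -3.4, 0]
    - [0, 21.7, -3.7, 0]
    - [0, 24.5, -3.9, 0]
    - [0, 27.3, -4, 0]
    - [0, 27.3, -4, 0]

```text
clock: 28.45
position: [0.5234, -0.1731, 0.4371]
ee_rot: [3.106, 0.468, 0.002]
force: [-0.1, -0.0, 5.5]
width: 0.168
```

>>> move_arm:
  steps:
    - [0, 0, -0.8, 0]
    - [0, 1.5, -0.9, 0]
    - [0, 3, -0.9, 0]
    - [0, 4, -0.9, 0]
    - [0, 4, -0.9, 0]

```text
clock: 29.08
position: [0.5244, -0.1765, 0.4375]
ee_rot: [-3.106, -0.469, -0.0]
force: [2.2, 3.0, -2.5]
width: 0.165
```

>>> move_arm:
  steps:
    - [0, 1, 0, 0]
    - [0, 1.5, 0, 0]
    - [0, 1.5, 0, 0]

```text
clock: 29.45
position: [0.5248, -0.1779, 0.4376]
ee_rot: [-3.106, -0.469, -0.0]
force: [4.5, 3.1, -3.4]
width: 0.17
```

The bar is over the can's axis (h ≈ 0). Releasing and rising straight up.

>>> move_arm:
  steps:
    - [0, 0, 0, 0]
    - [0, 0, 0, 0]
    - [0, 0, 0, 0]
    - [0, 0, 0, 0]
  grip: 32

```text
clock: 29.95
position: [0.5246, -0.1781, 0.4377]
ee_rot: [3.106, 0.469, -0.0]
force: [0.0, 0.5, -0.2]
width: 0.349
```

>>> move_arm:
  steps:
    - [0, 0, -6, 0]
    - [0, 0, -16, 0]
    - [0, 0, -32, 0]
    - [0, 0, -55, 0]
    - [-30, 0, -80, 0]
    - [-65, 0, -90, 0]
    - [-100, 0, -95, 0]
    - [-130, 0, -95, 0]
    - [-150, 0, -95, 0]
    - [-150, 0, -95, 0]
    - [-150, 0, -95, 0]

```text
clock: 31.32
position: [0.3821, -0.2218, 0.5329]
ee_rot: [3.106, 0.47, 0.001]
force: [0.4, -0.0, 0.4]
width: 0.349
```

```bash
python3 - <<'E'
from h import *
s=arm.observe();print(s['position'],s['width'],s['force'],s['clock'])
p,M=wshot('w12')
S=arm.get_image('scene')[:,:,::-1];T=arm.get_image('top')[:,:,::-1]
cv2.imwrite('pics/scene12.png',S);cv2.imwrite('pics/top12.png',T)
cv2.imwrite('pics/sc12.png',cv2.resize(S[110:230,140:260],None,fx=5,fy=5,interpolation=cv2.INTER_CUBIC))
E
```

```text
[ 0.38210918 -0.22181314  0.53289114] 0.3487395877201005 [ 0.40783175 -0.01397424  0.37229653] 31.325
```

View pics/sc12.png

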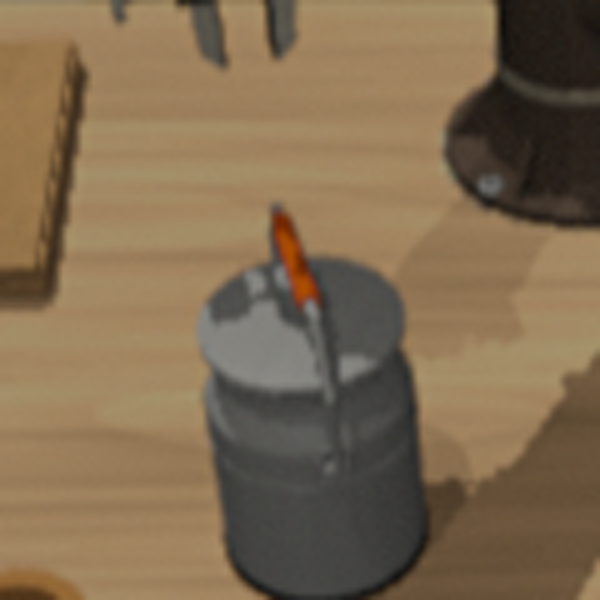

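View pics/w12.png

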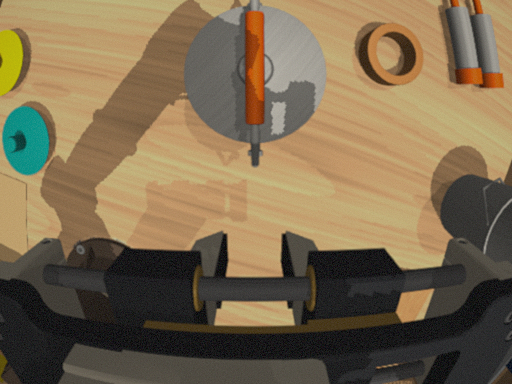

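View pics/top12.png

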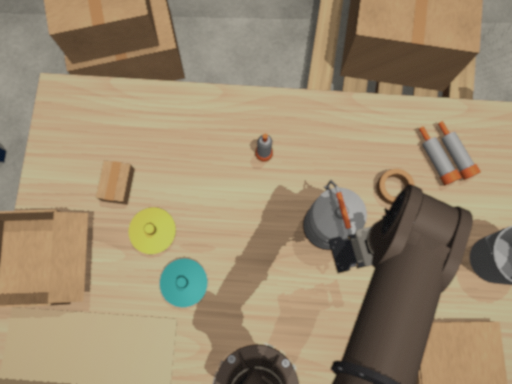

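The bail stands up across the knob, with the sleeve at wrist (255,68) over the knob at (255,68). I put numbers on the bail angle and the lid.

```bash
python3 - <<'E'
from m import *
fl=circ('w12',[.491,-.189],.211,62,85);print('flange',fl)
def bar(im,x0,y0,x1,y1):
    h=cv2.cvtColor(im,cv2.COLOR_BGR2HSV);m=((h[...,1]>150)&(h[...,0]<14)).astype(np.uint8);k=np.zeros_like(m);k[y0:y1,x0:x1]=1
    return cv2.minAreaRect(max(cv2.findContours(m*k,0,1)[0],key=cv2.contourArea))
w=bar(cv2.imread('pics/w12.png'),225,0,285,150);s=bar(cv2.imread('pics/scene12.png'),185,140,215,180);print(w,s)
l=np.load('pics/w12.npz');b=tri(wray(w[0],l['p'],l['M']),ray('scene',s[0]));o,d=wray(w[0],l['p'],l['M'])
print(b);c=np.array([.4914,-.1886])
for P in(b[0],o+d*(.263-o[2])/d[2]):
    e=(P[:2]-fl[0][:2])@[-.305,.952];print(P.round(4),'h',e,'angle',np.arctan2(e,.113))
a=cv2.imread('pics/w12.png');cv2.imwrite('pics/c12.png',cv2.resize(a[0:170,160:350],None,fx=3.5,fy=3.5,interpolation=cv2.INTER_CUBIC))
E
```

```text
flange (array([ 0.4914, -0.1887,  0.0714]), 119, np.float64(0.00015))
((253.99996948242188, 66.99999237060547), (111.99998474121094, 17.999996185302734), 90.0) ((198.40000915527344, 161.20001220703125), (17.708751678466797, 4.427187919616699), 71.56504821777344)
(array([ 0.4903943 , -0.18832646,  0.26209951]), np.float64(7.939063346906316e-05))
[ 0.4904 -0.1883  0.2621] h 0.0006623466683378528 angle 0.005861407815079715
[ 0.4903 -0.1883  0.263 ] h 0.0007020358240108224 angle 0.006212626476923837
```

View pics/c12.png

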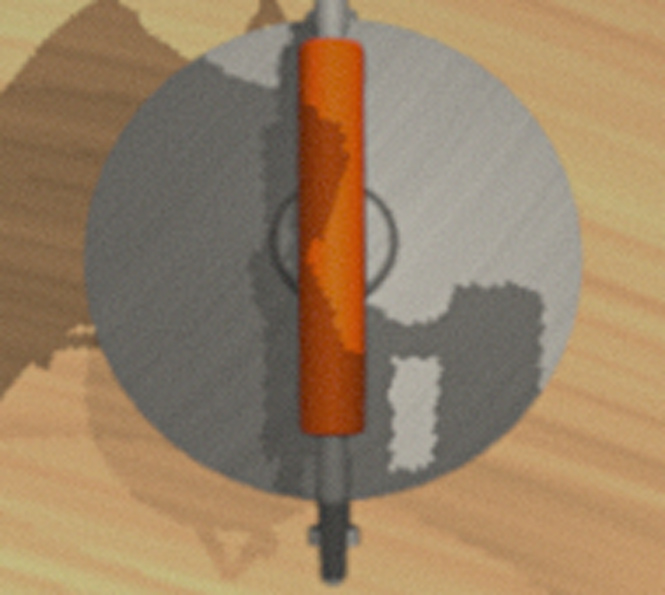

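Bail angle is about 0.006 rad, bar height 0.262, lid centre unchanged (0.4914, −0.1887), and the arm is clear. Handing in.

```bash
python3 -c "
from cell import arm
print(arm.sign_off())"
```

```text
the job is handed in; nothing more can be done
None
```

The milk can is closed: the lid sits in the mouth and the bail stands upright across its knob. I handed the job in at about 31.5 s, against the 56 s limit; sign-off gives no verdict.

**How it went:** I gripped the steel lid by its knob and lowered it by force. It made contact at a tool height of 0.4003 m (expected 0.400) and I released it there. I then pinched the orange sleeve 36 mm off its middle and led the bail round. The force at the tool stayed around 5–6 N, at times near the can's 6 N tipping limit, and I eased it off along the way.

**Last checks:**

| Check | Result |
|---|---|
| Lid flange centre | (0.4914, −0.1887), unchanged since seating, even circle |
| Lid level | knob top within about 1 mm of the flange centre |
| Bail angle | about 0.006 rad |
| Bar height | 0.262 m (text: 0.263) |
| Can position | where it was, within about 1 mm |
| Bystanders | untouched; judged by eye in the final top and wrist pictures, not measured |
| Gripper | clear of everything |

**What disagreed:** my two-view heights read low. The rim came out at 198 mm against the stated 205, and the knob top at 66–71 mm against 74. I relied on contact force for the seating height instead.

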